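# Shoehorn out of the organiser tray

## Robot

A 6-joint arm with a two-finger parallel gripper is mounted at the origin on the work surface. World frame = base frame: x ahead of the robot, y to its left, z up, the work surface at z = 0. Lengths are in m, angles in rad, forces in N, time in s.
With the tool pointing down it reaches from about 0.25 to 0.725 m from the base axis. Payload 4 kg.
Tool frame: the origin (TCP) lies midway between the tips of the shut fingers; the grasp point (between the pads) lies 19 mm behind it (bot.grip_point_offset is the distance from the TCP to the grasp point, in m); z points along the fingers, y is the line along which they close (so a half turn about z gives the same grasp; the last joint's range is limited). The gripper opens to 85 mm and grips with 20 to 120 N. Pads are 22 mm wide; open, the fingers measure 114 mm over their backs; the gripper's body (76 mm by 85 mm) begins 54 mm behind the grasp point. The pads swing forward as they close: fully open they stand 13 mm farther back than shut.
Start: joints at [-1.14, 0.241, 0.005, 1.335, 0, 1.571], TCP at [0.209, -0.454, 0.231] pointing down, gripper open.
Joint ranges: [-2.72, 2.72], [-1.05, 1.87], [-1.09, 1.28], [-1.99, 2.15], [-1.42, 1.44], [-3.14, 3.14]. Speed limits (rad/s): [2.79, 2.79, 3.14, 3.14, 3.14, 3.14].

## Interface

Orientations are given as a unit quaternion [x, y, z, w].
In Python, from workcell import bot gives the robot as it stands.
- The arm moves only by the tool step_arm, never from a script. Its argument "targets" is text: rows parted by semicolons, each of 7 numbers parted by spaces: the opening, from -1 (shut) to 1 (fully open), so that 0 is half open, then the shift along the world's x, y, z normalised to -1 to 1, where 1 is 0.5 m, then the turn, a rotation vector about the world's x, y, z normalised to -1 to 1, where 1 is pi/4 rad. In form: gripper x y z wx wy wz; .... A call has 1 to 10 rows; each row is the pose to reach, as a shift and turn from the pose commanded when the call began; what a row does not reach only later rows make up. A row lasts 1/12 s, in which the tool goes at most 41.7 mm and 7.16 degrees, less where a joint would pass 70% of its speed; a pose out of reach is approached as far as the arm can. A call with a number of a shift or a turn outside -1 to 1 is refused whole. A call with a gripper value outside its range is refused whole. The fingers move at their own pace and stop on an object; the grip force is fixed at half the most. Time passes only in rows, so rows that repeat a pose let the fingers close. It gives the time, the measured TCP pose, the force, the opening and the grip force at its end, in the units of the state.
- bot.get_obs(): the state, without advancing time (a new reading comes with each control period).
- bot.camera(name): name is "side" or "top" or "wrist"; returns the picture (420x560x3 uint8, red, green, blue); there is no depth.
- bot.camera_info(name): a dict with "vertical_fov" (degrees; the focal length in pixels is half the picture's height over the tangent of half this angle, whatever the lens; pixels are square), "cx", "cy" (the principal point, pixels), "D" ([k1, k2, p1, p2, k3] as OpenCV has them; the pictures are not rectified), "pose" (4x4, takes a point from camera to world coordinates). Camera axes: x right, y up, looking along -z (the intrinsics and any distortion apply to the point x, -y, -z); pixel columns grow to the right and rows downward; lengths in m; the calibration is good to about 2 mm. A picture is of the moment at which its call begins: read the wrist's pose just before it. camera_info takes no time and is no camera call; for the wrist camera it gives the pose at the moment of the call.
- bot.job_done(): hands the job in; it is judged then, once.
The state is a dict: "clock": time; "joint_pos": joint angles; "joint_vel": joint speeds; "tau": joint torques, N m; "eef_pos": TCP position; "tool_rot": TCP orientation; "ft_force": force on the tool from outside, world axes, zero at the start; "ft_torque": the same for the moment, N m; "grip_width": finger opening in m; "grasp_force": force on a finger pad.
Only numpy, scipy, OpenCV 4.12 (cv2) and the standard library are available. Lean on these libraries where they do the work, as an engineer would, in place of code of your own. Each camera call takes 0.05 s, during which the arm holds its last target. There are 200 camera calls.

## Task

Pull the tray of the clear organiser all the way out to its stop. Then take the long wooden shoehorn out of the tray handle end first: tip that end up over the tray's front wall while the blade is still under the organiser's deck, and draw it out diagonally through the gap. Finish still holding the shoehorn in the gripper, still, in mid-air, all of it clearly higher than the organiser's top and touching nothing else; leave the tray out and everything else where it stands.

Things in the scene. Friction and masses are not known exactly. Their poses are not given: they have to be found in the camera images.
- organiser: Clear plastic organiser, fixed, 290 (x) x 220 (y) x 90 (z) mm. Origin: centre of its underside; z up; its own -x is the front, the way the tray pulls out. A deck roofs the tray over the organiser's whole length, underside 62 mm above the origin; closed compartment above it up to 90 mm. Shut, the clear tray's inside spans x = -140 (inner face of its front wall) to 130 mm, y = +-98 mm.
- tray (a joint): Tray travel along organiser -x: 0 shut, 0.165 m at its end stop (160 mm of its inside then lies open between deck edge and front wall, the rest stays under the deck). About 1.5 N of friction, no spring. Tray floor top is 10 mm above the organiser's underside, front wall top 56 mm, side and back wall tops 36 mm; walls 5 mm thick.
- tray_pull (a point): Grip point on the tray's blue pull fin, an upright plate 12 mm thick (organiser y) standing 50 mm out from the front wall, from 24 to 70 mm above the organiser's underside. The point is in mid-thickness, 33 mm out from the wall, 15 mm below the fin's top. Moves with the tray.
- shoehorn: Dark wooden shoehorn, loose, about 60 to 120 g, 240 mm long, lying on the tray floor roughly along the tray, handle end to the tray's front. Origin: mid-length on its underside; +x to the blade, z up. Handle: 16 x 16 mm square bar, x = -120 to 30 mm, brass band near its end; blade: x = 30 to 120 mm, up to 37 mm wide, 10 mm high. Balances near x = -23 mm.
- shoehorn_butt (a point): Centre of the shoehorn's handle end face (x = -120, 8 mm above its underside).
- shoehorn_grip (a point): Point in the middle of the handle's section, 80 mm from the handle end, good to grip across (16 mm wide).
- shoehorn_blade (a point): Tip of the blade (x = 120, 4 mm above the shoehorn's underside).
- cup: Bystander: grey silicone cup, 72 mm across, 75 mm high, standing on the rear part of the organiser's top. Origin: centre of its underside.
- jar: Bystander: empty glass jar with a steel screw lid, 76 mm across, 105 mm high, loose. Origin: centre of its underside.
- spoon_rest: Bystander: flat stainless spoon rest, 195 x 75 mm, 14 mm high, loose. Origin: under the middle of its dish; its narrow tail runs to 145 mm along its -x.
- tin: Bystander: aluminium tin, 68 mm across, 45 mm high, loose. Origin: centre of its underside.

How it is judged:
On the way, in this order (a step that is already met when the one before it is completed fails the run):
1. the tray is pulled out to its stop (value of joint tray above 0.15 m), for 0.2 s.
2. the shoehorn's handle end is tipped up above the tray's front wall while the blade is still under the deck (z of shoehorn_butt in the frame of organiser above 0.062 m and x of shoehorn_blade in the frame of organiser above -0.14 m and z of shoehorn_blade in the frame of organiser below 0.062 m), for 0.2 s.
At the end, for the whole second after the job is handed in: The shoehorn is held in the fingers (over 1 N), both its ends more than 100 mm above the shelf (organiser top: 90 mm), touching neither the organiser, its tray nor any bystander, still (under 0.04 m/s and 0.3 rad/s), and the tray is still out by more than 140 mm (height (world z) of each of shoehorn_butt, shoehorn_blade above 0.1 m and contact force between shoehorn and the fingers above 1 N and contact force between shoehorn and organiser below 0.1 N and contact force between shoehorn and cup below 0.1 N and contact force between shoehorn and jar below 0.1 N and contact force between shoehorn and spoon_rest below 0.1 N and contact force between shoehorn and tin below 0.1 N and linear speed of shoehorn below 0.04 m/s and angular speed of shoehorn below 0.3 rad/s and value of joint tray above 0.14 m); the arm keeps its last pose, push and grip.
It fails at once if the grey silicone cup on the organiser is moved more than 30 mm (distance of cup from where it was at the start of the episode above 0.03 m).
It fails at once if the glass jar is moved more than 30 mm (distance of jar from where it was at the start of the episode above 0.03 m).
It fails at once if the spoon rest is moved more than 30 mm (distance of spoon_rest from where it was at the start of the episode above 0.03 m).
It fails at once if the tin is moved more than 30 mm (distance of tin from where it was at the start of the episode above 0.03 m).
It also fails if it takes over 51 s, if anything falls off the work surface, if the arm or the gripper's body presses on something with over 40 N, if the wrist force passes 120 N, or if a joint passes its speed limit or range.

## Working session

There is one attempt and no reset: what is moved stays moved. The work goes in short steps, Python scripts to look and compute and a tool call to move; the robot and the scene stay as the last step left them, time stands still between calls to the robot, and variables do not carry over. Pictures are saved under pics/ and viewed, at most 10 in all, crops included, and the job is handed in when it is done.

Besides the shell and the picture viewer there is one more tool, called in YAML: its name, and indented under it one key for each argument. step_arm: Moves the arm, as the interface text tells. Scaled input: -1 to 1 covers 0.5 m each way for a shift and pi/4 rad each way for a turn. Its arguments: {"type":"object","properties":{"targets":{"type":"string"}},"required":["targets"]}

```bash
mkdir -p pics; python3 - <<'E'
from workcell import bot
import cv2,numpy as np
o=bot.get_obs();print(o['clock'],o['eef_pos'],o['tool_rot'],o['grip_width'],bot.grip_point_offset)
for n in('top','side'):
    im=bot.camera(n);cv2.imwrite(f'pics/{n}0.png',im[:,:,::-1])
    i=bot.camera_info(n);print(n,i['vertical_fov'],i['cx'],i['cy'],i['D'],np.round(i['pose'],3).tolist())
E
```

```text
0.0 [ 0.20853462 -0.45375061  0.23041995] [ 9.76891329e-01  2.13734105e-01 -2.19930478e-04 -1.00749268e-03] 0.08561794367496896 0.0187
top 51.90092240201095 274.41738686963896 206.893050892487 [0.01599126 0.         0.         0.         0.        ] [[-0.037, 0.976, -0.213, 0.281], [-0.999, -0.036, 0.008, 0.064], [0.001, 0.213, 0.977, 1.346], [0.0, 0.0, 0.0, 1.0]]
side 44.04609895120042 284.59682196465917 204.08116398096192 [0.01922232 0.         0.         0.         0.        ] [[0.973, 0.155, -0.173, 0.284], [-0.232, 0.697, -0.678, -1.095], [0.016, 0.7, 0.714, 1.287], [0.0, 0.0, 0.0, 1.0]]
```

View pics/top0.png

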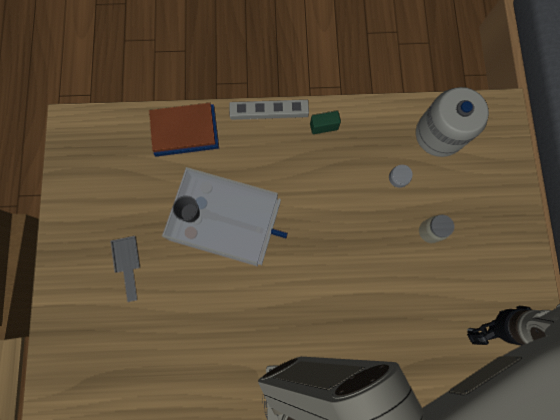

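View pics/side0.png

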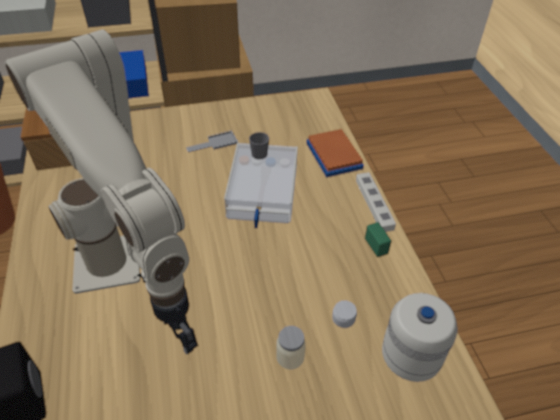

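The top view has the organiser at about (222,217) with its front facing right, and the blue fin at (272–287, 231–237). The cup sits at (187,209), the jar at (437,229), the tin at (400,176) and the spoon rest at (127,265). I'll zoom in on the organiser.

```bash
python3 - <<'E'
import cv2,numpy as np
a=cv2.imread('pics/top0.png')[155:280,150:300];b=cv2.imread('pics/side0.png')[125:240,215:315]
a=cv2.resize(a,None,fx=4,fy=4,interpolation=2)[:, :];b=cv2.resize(b,None,fx=4,fy=4,interpolation=2)
cv2.imwrite('pics/a.png',cv2.convertScaleAbs(a,alpha=1.3));
cv2.imwrite('pics/b.png',cv2.convertScaleAbs(b,alpha=1.3))
E
```

```text
(no output)
```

View pics/a.png

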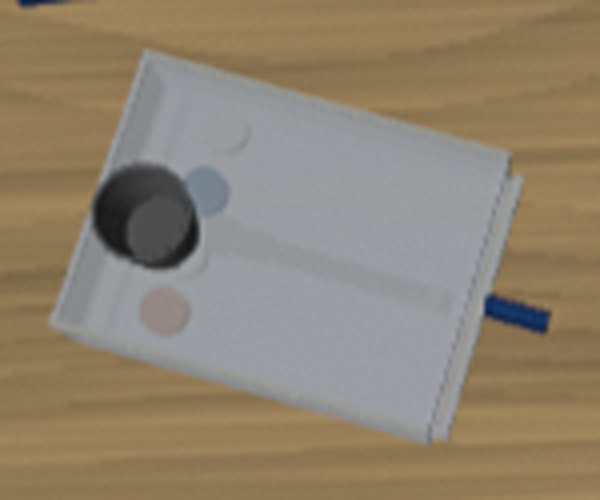

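View pics/b.png

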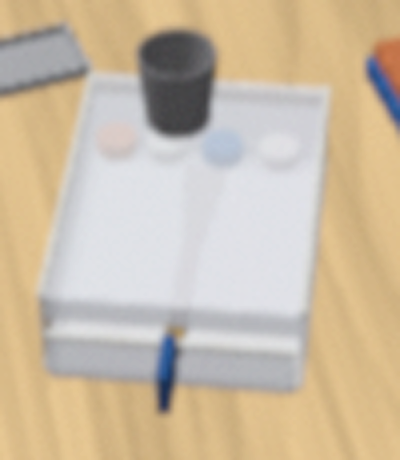

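```bash
cat > h.py <<'E'
import numpy as np,cv2
from scipy.optimize import least_squares
from scipy.spatial.transform import Rotation as R
def proj(i,P):
    P=np.atleast_2d(P);T=np.linalg.inv(i['pose']);f=210/np.tan(np.radians(i['vertical_fov']/2))
    K=np.array([[f,0,i['cx']],[0,f,i['cy']],[0,0,1]]);F=np.diag([1.,-1,-1])
    return cv2.projectPoints(P,cv2.Rodrigues(F@T[:3,:3])[0],F@T[:3,3],K,np.array(i['D']))[0][:,0]
def ray_z(i,uv,z):
    f=210/np.tan(np.radians(i['vertical_fov']/2));K=np.array([[f,0,i['cx']],[0,f,i['cy']],[0,0,1]])
    p=cv2.undistortPoints(np.array(uv,float).reshape(-1,1,2),K,np.array(i['D']))[:,0]
    d=np.c_[p[:,0],-p[:,1],-np.ones(len(p))]@np.array(i['pose'])[:3,:3].T;o=np.array(i['pose'])[:3,3]
    return o+d*((z-o[2])/d[:,2])[:,None]
E
python3 - <<'E'
from h import *
from workcell import bot
t,s=bot.camera_info('top'),bot.camera_info('side')
A=lambda l:np.array(l)/4+[150,155]-.4
B=lambda l:np.array(l)/4+[215,125]-.4
ca=A([(147,50),(510,155),(430,440),(52,325)]);cb=B([(328,88),(308,315),(42,298),(92,75)])
M=np.array([(.145,-.11,.09),(-.145,-.11,.09),(-.145,.11,.09),(.145,.11,.09)])
W=lambda q,M:R.from_euler('z',q[2]).apply(M)+[q[0],q[1],0]
f=lambda q:np.r_[proj(t,W(q,M))-ca,proj(s,W(q,M))-cb].ravel()
r=least_squares(f,[.3,.1,1.5]);q=r.x
print(q,np.round(r.fun.reshape(-1,2),1).tolist())
fin=np.array([(-.15,0,.07),(-.2,0,.07)])
print('fin pred a',(proj(t,W(q,fin))-[150,155]+.4)*4,'b',(proj(s,W(q,fin))-[215,125]+.4)*4)
inv=lambda P:R.from_euler('z',-q[2]).apply(P-[q[0],q[1],0])
print('horn',inv(ray_z(t,A([(452,301),(215,232)]),.022)).round(3), inv(ray_z(s,B([(178,328),(205,168)]),.022)).round(3))
print('cup base',inv(ray_z(t,A([(160,228)]),.09)))
print('jar,tin',ray_z(t,[(441,226)],.105),ray_z(t,[(401,174)],.045), 'spoon',ray_z(t,[(127,265)],.01))
np.save('q.npy',q)
print('axis world',W(q,[-1,0,0])-[q[0],q[1],0],'pull',W(q,[-.183,0,.055]),'pulled',W(q,[-.348,0,.055]))
E
```

```text
[0.53780021 0.21257755 1.2538195 ] [[-0.0, 0.0], [1.0, -0.6], [0.2, -1.0], [-0.2, 0.3], [0.6, -0.1], [-0.3, -0.1], [-1.2, -0.6], [-0.7, -0.8]]
fin pred a [[479.97207678 297.9611297 ]
 [544.29388819 316.2398966 ]] b [[171.4156446  326.77298104]
 [163.96996045 371.41861416]]
horn [[-0.127  0.001  0.022]
 [ 0.067 -0.     0.022]] [[-0.105  0.001  0.022]
 [ 0.101  0.     0.022]]
cup base [[0.09188439 0.01819158 0.09      ]]
jar,tin [[ 0.47601092 -0.42883307  0.105     ]] [[ 0.65463272 -0.34752115  0.045     ]] spoon [[0.40576009 0.51191528 0.01      ]]
axis world [-0.31169542 -0.95018207  0.        ] pull [0.48075995 0.03869424 0.055     ] pulled [ 0.42933021 -0.11808581  0.055     ]
```

step_arm:
  targets: "1 0.3 0.55 -0.04 0 0 1; 1 0.3 0.55 -0.04 0 0 1; 1 0.3 0.55 -0.04 0 0 1; 1 0.3 0.55 -0.04 0 0 1; 1 0.3 0.55 -0.04 0 0 1; 1 0.3 0.55 -0.04 0 0 1; 1 0.3 0.55 -0.04 0 0 1; 1 0.3 0.55 -0.04 0 0 1; 1 0.3 0.55 -0.04 0 0 1; 1 0.3 0.55 -0.04 0 0 1"

```text
clock: 0.93
eef_pos: [0.3589, -0.1781, 0.211]
tool_rot: [0.82, 0.573, -0.0, -0.0]
ft_force: [0.2, -0.3, 0.4]
grip_width: 0.0855
grasp_force: 0.0
```

step_arm:
  targets: "1 0.244 0.434 -0.11 0 0 0.047; 1 0.244 0.434 -0.11 0 0 0.047; 1 0.244 0.434 -0.11 0 0 0.047; 1 0.244 0.434 -0.11 0 0 0.047; 1 0.244 0.434 -0.11 0 0 0.047; 1 0.244 0.434 -0.11 0 0 0.047; 1 0.244 0.434 -0.11 0 0 0.047; 1 0.244 0.434 -0.11 0 0 0.047; 1 0.244 0.434 -0.11 0 0 0.047"

```text
clock: 1.68
eef_pos: [0.4803, 0.0366, 0.1558]
tool_rot: [0.81, 0.586, -0.001, -0.0]
ft_force: [-0.3, -0.8, -0.1]
grip_width: 0.0853
grasp_force: 0.0
```

```bash
python3 - <<'E'
from h import *
from workcell import bot
o=bot.get_obs();i=bot.camera_info('wrist');im=bot.camera('wrist');q=np.load('q.npy')
print(o['eef_pos'],o['joint_pos'])
W=lambda M:R.from_euler('z',q[2]).apply(M)+[q[0],q[1],0]
P=W(np.array([(-.15,0,.07),(-.2,0,.07),(-.145,-.11,.09),(-.145,.11,.09)]));u=proj(i,P);print(u.round())
im=im[:,:,::-1].copy()
for a in u: cv2.drawMarker(im,tuple(int(v) for v in a),(0,0,255),0,12)
cv2.imwrite('pics/w1.png',im)
E
```

```text
[0.48026957 0.0366222  0.15583352] [ 7.65735355e-02  2.54081389e-01 -1.80206017e-01  1.13839245e+00
 -7.41756626e-04  1.96576117e+00]
[[272. 161.]
 [272. 234.]
 [459. 157.]
 [ 86. 158.]]
```

View pics/w1.png

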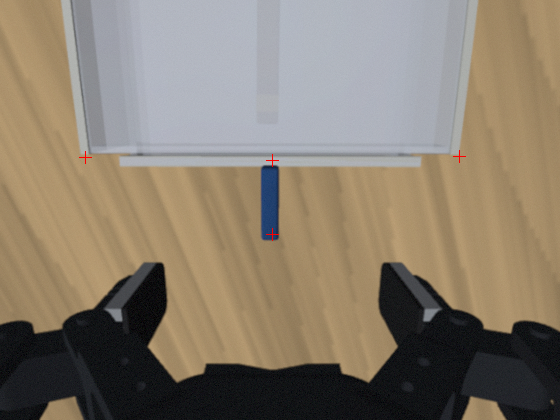

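The wrist view shows the fin at (270, 166–240), within a few pixels of the prediction, and the fingers straddle it. I'll go down and close.

step_arm:
  targets: "1 0 0 -0.24 0 0 0; 1 0 0 -0.24 0 0 0; 1 0 0 -0.24 0 0 0; 1 0 0 -0.24 0 0 0; 1 0 0 -0.24 0 0 0; -1 0 0 -0.24 0 0 0; -1 0 0 -0.24 0 0 0; -1 0 0 -0.24 0 0 0; -1 0 0 -0.24 0 0 0; -1 0 0 -0.24 0 0 0"

```text
clock: 2.57
eef_pos: [0.4818, 0.0378, 0.0377]
tool_rot: [0.81, 0.586, 0.001, 0.001]
ft_force: [0.7, 0.6, 1.0]
grip_width: 0.0256
grasp_force: 0.0
```

step_arm:
  targets: "-1 0 0 0 0 0 0; -1 0 0 0 0 0 0; -1 0 0 0 0 0 0; -1 0 0 0 0 0 0"

```text
clock: 2.9
eef_pos: [0.4788, 0.0386, 0.037]
tool_rot: [0.81, 0.587, -0.001, -0.002]
ft_force: [-7.2, 1.4, 9.6]
grip_width: 0.0111
grasp_force: 59.0
```

step_arm:
  targets: "-1 -0.001 -0.004 0 0 0 0; -1 -0.004 -0.013 0 0 0 0; -1 -0.009 -0.026 0 0 0 0; -1 -0.015 -0.045 0 0 0 0; -1 -0.021 -0.064 0 0 0 0; -1 -0.027 -0.083 0 0 0 0; -1 -0.033 -0.102 0 0 0 0; -1 -0.039 -0.121 0 0 0 0; -1 -0.045 -0.139 0 0 0 0; -1 -0.051 -0.157 0 0 0 0"

```text
clock: 3.73
eef_pos: [0.4529, -0.0398, 0.037]
tool_rot: [0.81, 0.587, -0.001, -0.002]
ft_force: [-7.7, 4.7, 11.2]
grip_width: 0.0111
grasp_force: 59.2
```

step_arm:
  targets: "-1 -0.006 -0.018 0 0 0 0; -1 -0.012 -0.037 0 0 0 0; -1 -0.018 -0.055 0 0 0 0; -1 -0.024 -0.074 0 0 0 0; -1 -0.03 -0.092 0 0 0 0; -1 -0.036 -0.111 0 0 0 0; -1 -0.042 -0.129 0 0 0 0; -1 -0.047 -0.145 0 0 0 0; -1 -0.051 -0.156 0 0 0 0; -1 -0.053 -0.16 0 0 0 0"

```text
clock: 4.57
eef_pos: [0.4305, -0.1077, 0.0369]
tool_rot: [0.808, 0.589, 0.012, -0.011]
ft_force: [8.5, 48.6, 5.8]
grip_width: 0.0112
grasp_force: 58.5
```

step_arm:
  targets: "-1 0 0 0 0 0 0; -1 0 0 0 0 0 0; -1 0 0 0 0 0 0; -1 0 0 0 0 0 0"

```text
clock: 4.9
eef_pos: [0.4305, -0.1077, 0.0369]
tool_rot: [0.808, 0.589, 0.011, -0.01]
ft_force: [4.7, 39.7, 7.6]
grip_width: 0.0113
grasp_force: 59.0
```

step_arm:
  targets: "1 0.003 0.01 0 0 0 0; 1 0.003 0.01 0 0 0 0; 1 0.003 0.01 0 0 0 0; 1 0.003 0.01 0 0 0 0; 1 0.003 0.01 0.1 0 0 0; 1 0.003 0.01 0.2 0 0 0; 1 0.04 0.12 0.3 0 0 0; 1 0.06 0.18 0.36 0 0 0; 1 0.06 0.18 0.36 0 0 0; 1 0.06 0.18 0.36 0 0 0"

```text
clock: 5.73
eef_pos: [0.4629, -0.029, 0.222]
tool_rot: [0.81, 0.587, 0.005, 0.003]
ft_force: [0.9, -0.2, -0.0]
grip_width: 0.0853
grasp_force: 0.0
```

```bash
python3 - <<'E'
from h import *
from workcell import bot
o=bot.get_obs();i=bot.camera_info('wrist');im=bot.camera('wrist');q=np.load('q.npy')
print(o['eef_pos'],o['tool_rot'],o['ft_force'])
W=lambda M:R.from_euler('z',q[2]).apply(M)+[q[0],q[1],0]
P=W(np.array([(-.315,0,.07),(-.365,0,.07),(-.145,-.11,.09),(-.145,.11,.09),(-.292,0,.026)]));u=proj(i,P);print(u.round())
im=im[:,:,::-1].copy()
for a in u: cv2.drawMarker(im,tuple(int(v) for v in a),(0,0,255),0,12)
cv2.imwrite('pics/w2.png',im)
E
```

```text
[ 0.46288475 -0.02902793  0.22198405] [0.80950062 0.58709361 0.00457287 0.00298706] [ 0.87516519 -0.1605506  -0.02221136]
[[266. 261.]
 [266. 310.]
 [417.  53.]
 [112.  52.]
 [266. 222.]]
```

View pics/w2.png

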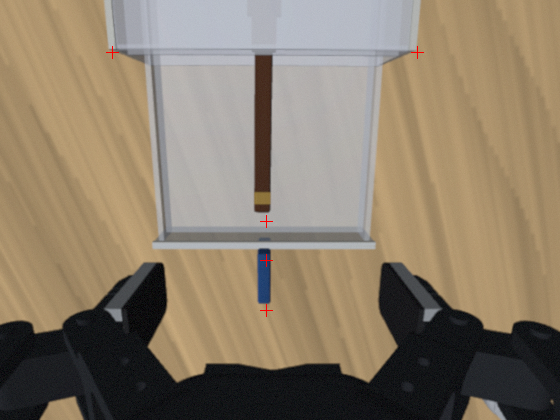

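The tray is out: front wall at row 245, fin at rows 249–303, and 40 N or more built up at the stop. The shoehorn handle runs along column 263 with its butt end at row 211, in the open part of the tray.

```bash
python3 - <<'E'
from h import *
from workcell import bot
i=bot.camera_info('wrist');q=np.load('q.npy');o=bot.get_obs()
P=ray_z(i,[(263,210),(263.5,70),(263.5,249),(264,247)],.026)
P[2]=ray_z(i,[(264,249)],.07)[0];P[3]=ray_z(i,[(264,303)],.07)[0]
print((R.from_euler('z',-q[2]).apply(P-[q[0],q[1],0])).round(4),P.round(4))
d=P[1]-P[0];d/=np.linalg.norm(d);print('horn dir',d,np.degrees(np.arctan2(d[1],d[0])), 'yaw tool y',np.degrees(np.arctan2(*R.from_quat(o['tool_rot']).as_matrix()[[1,0],1])))
g=P[0]+.08*d;print('grip',g,'tcp',o['eef_pos'],'norm shift',(g-o['eef_pos'])/.5, 'blade',P[0]+.24*d)
E
```

```text
[[-0.2808  0.0041  0.026 ]
 [-0.1515  0.003   0.026 ]
 [-0.3043  0.0026  0.07  ]
 [-0.3575  0.0029  0.07  ]] [[ 0.4464 -0.0529  0.026 ]
 [ 0.4878  0.0696  0.026 ]
 [ 0.4405 -0.0758  0.07  ]
 [ 0.4237 -0.1262  0.07  ]]
horn dir [0.32018645 0.94735455 0.        ] 71.32579920804939 yaw tool y -18.074941123113828
grip [0.47198139 0.02284569 0.026     ] tcp [ 0.46214313 -0.02962618  0.22044733] norm shift [ 0.01967651  0.10494376 -0.38889465] blade [0.52321122 0.17442242 0.026     ]
```

step_arm:
  targets: "0.2 0.01 0.076 -0.1 0.211 -0.069 0; 0.2 0.01 0.076 -0.16 0.211 -0.069 0; 0.2 0.01 0.076 -0.24 0.211 -0.069 0; 0.2 0.01 0.076 -0.31 0.211 -0.069 0; 0.2 0.01 0.076 -0.36 0.211 -0.069 0; 0.2 0.01 0.076 -0.38 0.211 -0.069 0; 0.2 0.01 0.076 -0.38 0.211 -0.069 0; 0.2 0.01 0.076 -0.38 0.211 -0.069 0"

```text
clock: 6.45
eef_pos: [0.4622, 0.0062, 0.0249]
tool_rot: [0.808, 0.583, 0.069, -0.052]
ft_force: [0.8, 0.3, 0.5]
grip_width: 0.0511
grasp_force: 0.0
```

```bash
python3 - <<'E'
from h import *
from workcell import bot
o=bot.get_obs();i=bot.camera_info('wrist');im=bot.camera('wrist')
print(o['eef_pos'],R.from_quat(o['tool_rot']).as_matrix()[:,2],o['ft_force'])
cv2.imwrite('pics/w3.png',im[:,:,::-1])
E
```

```text
[0.46215164 0.00620777 0.02492149] [ 0.05052868  0.16471748 -0.98504569] [0.76160128 0.26277561 0.47386233]
```

View pics/w3.png

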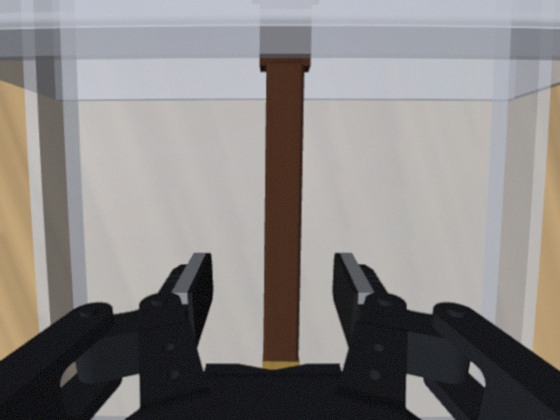

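The bar is centred near column 283 and the finger gap near 273, so I'll shift about 4 mm, go down and grip.

step_arm:
  targets: "0.2 0.009 -0.001 0 0 0 0; 0.2 0.009 -0.001 -0.012 0 0 0; 0.2 0.009 -0.001 -0.022 0 0 0; 0.2 0.009 -0.001 -0.022 0 0 0; -1 0.009 -0.001 -0.022 0 0 0; -1 0.009 -0.001 -0.022 0 0 0; -1 0.009 -0.001 -0.022 0 0 0; -1 0.009 -0.001 -0.022 0 0 0; -1 0.009 -0.001 -0.022 0 0 0; -1 0.009 -0.001 -0.022 0 0 0"

```text
clock: 7.33
eef_pos: [0.4685, 0.0068, 0.0157]
tool_rot: [0.807, 0.584, 0.071, -0.051]
ft_force: [-1.1, 0.8, 3.4]
grip_width: 0.014
grasp_force: 61.0
```

step_arm:
  targets: "-1 0 0 0 0 0 0; -1 0 0 0 0 0 0; -1 0 0 0 0 0 0"

```text
clock: 7.58
eef_pos: [0.4685, 0.0068, 0.0157]
tool_rot: [0.807, 0.584, 0.071, -0.051]
ft_force: [-1.1, -0.6, 5.6]
grip_width: 0.014
grasp_force: 61.2
```

step_arm:
  targets: "-1 0 0 0.006 0 0 0; -1 -0.002 -0.005 0.024 -0.06 0.02 0; -1 -0.004 -0.012 0.043 -0.13 0.042 0; -1 -0.006 -0.018 0.062 -0.19 0.062 0; -1 -0.008 -0.025 0.08 -0.25 0.083 0; -1 -0.01 -0.03 0.099 -0.32 0.104 0; -1 -0.01 -0.031 0.116 -0.38 0.125 0; -1 -0.01 -0.031 0.116 -0.38 0.125 0; -1 -0.01 -0.031 0.116 -0.38 0.125 0; -1 -0.01 -0.031 0.116 -0.38 0.125 0"

```text
clock: 8.42
eef_pos: [0.4627, -0.0089, 0.0726]
tool_rot: [0.808, 0.585, -0.057, 0.04]
ft_force: [0.3, -0.7, -1.3]
grip_width: 0.0141
grasp_force: 60.4
```

step_arm:
  targets: "-1 0 0 0 0 0 0; -1 0 0 0 0 0 0; -1 0 0 0 0 0 0"

```text
clock: 8.67
eef_pos: [0.4628, -0.0093, 0.0729]
tool_rot: [0.808, 0.585, -0.057, 0.04]
ft_force: [-0.2, 0.0, -0.7]
grip_width: 0.0139
grasp_force: 60.4
```

```bash
python3 - <<'E'
from h import *
from workcell import bot
o=bot.get_obs();im=bot.camera('side')[110:260,190:340,::-1];w=bot.camera('wrist')[:,:,::-1]
t=bot.camera('top')[150:290,160:300,::-1]
cv2.imwrite('pics/c4.png',np.hstack([cv2.resize(im,(400,400),interpolation=2),cv2.resize(t,(400,400),interpolation=2)]))
E
```

```text
(no output)
```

View pics/c4.png

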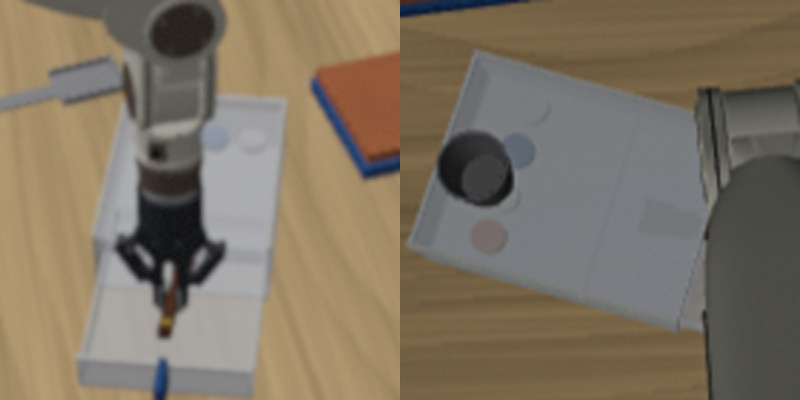

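The side view shows the brass end raised ahead of the fingers at crop (165,325). The top view shows the blade still under the deck at crop (665,218). I'll check the pitch with numbers.

```bash
python3 - <<'E'
from h import *
from workcell import bot
q=np.load('q.npy');s=bot.camera_info('side');t=bot.camera_info('top');tcp=bot.get_obs()['eef_pos']
yh=np.array([-np.sin(q[2]),np.cos(q[2]),0]);xh=np.array([np.cos(q[2]),np.sin(q[2]),0])
for a in (0,6,12,18,22):
    d=R.from_rotvec(np.radians(a)*yh).apply(xh)
    b=tcp-.065*d;e=tcp+.175*d
    print(a,b.round(3),e.round(3),((proj(s,b)-[190,110])*8/3).round(),((proj(t,e)-[160,150])*400/140+[400,0]).round())
print((R.from_euler('z',-q[2]).apply(tcp-[q[0],q[1],0])).round(3))
E
```

```text
0 [ 0.443 -0.071  0.073] [0.518 0.157 0.073] [[163. 347.]] [[629. 203.]]
6 [ 0.443 -0.071  0.08 ] [0.517 0.156 0.055] [[163. 343.]] [[631. 207.]]
12 [ 0.443 -0.07   0.087] [0.516 0.154 0.037] [[163. 339.]] [[635. 211.]]
18 [ 0.444 -0.068  0.093] [0.515 0.149 0.019] [[163. 334.]] [[641. 215.]]
22 [ 0.444 -0.066  0.098] [0.514 0.145 0.008] [[163. 330.]] [[645. 217.]]
[-0.234  0.002  0.073]
```

step_arm:
  targets: "-1 -0.005 -0.015 0.006 0 0 0; -1 -0.013 -0.04 0.014 0 0 0; -1 -0.022 -0.068 0.024 0 0 0; -1 -0.032 -0.097 0.034 0 0 0; -1 -0.041 -0.125 0.043 0 0 0; -1 -0.05 -0.153 0.053 0 0 0; -1 -0.06 -0.182 0.063 0 0 0; -1 -0.067 -0.205 0.071 0 0 0; -1 -0.071 -0.217 0.075 0 0 0; -1 -0.071 -0.217 0.075 0 0 0"

```text
clock: 9.65
eef_pos: [0.4275, -0.1186, 0.1114]
tool_rot: [0.809, 0.584, -0.056, 0.041]
ft_force: [0.1, 0.7, -1.1]
grip_width: 0.0141
grasp_force: 60.4
```

step_arm:
  targets: "-1 -0.004 -0.012 0.015 0 0 0; -1 -0.008 -0.024 0.04 0 0 0; -1 -0.01 -0.03 0.08 0 0 0; -1 -0.01 -0.03 0.12 0 0 0; -1 -0.01 -0.03 0.16 0 0 0; -1 -0.01 -0.03 0.2 0 0 0; -1 -0.01 -0.03 0.23 0 0 0; -1 -0.01 -0.03 0.25 0 0 0; -1 -0.01 -0.03 0.25 0 0 0; -1 -0.01 -0.03 0.25 0 0 0"

```text
clock: 10.48
eef_pos: [0.4231, -0.1321, 0.2362]
tool_rot: [0.808, 0.585, -0.056, 0.041]
ft_force: [-1.1, -0.2, -0.6]
grip_width: 0.014
grasp_force: 60.4
```

step_arm:
  targets: "-1 0 0 0 0 0 0; -1 0 0 0 0 0 0; -1 0 0 0 0 0 0; -1 0 0 0 0 0 0; -1 0 0 0 0 0 0; -1 0 0 0 0 0 0"

```text
clock: 10.98
eef_pos: [0.4227, -0.1323, 0.2355]
tool_rot: [0.808, 0.585, -0.057, 0.041]
ft_force: [0.5, -0.7, -1.0]
grip_width: 0.0139
grasp_force: 60.4
```

```bash
python3 - <<'E'
from h import *
from workcell import bot
o=bot.get_obs();im=bot.camera('side')[80:280,160:360,::-1]
t=bot.camera('top')[120:320,160:360,::-1]
cv2.imwrite('pics/c5.png',np.hstack([cv2.resize(im,(400,400),interpolation=2),cv2.resize(t,(400,400),interpolation=2)]))
q=np.load('q.npy');s=bot.camera_info('side');t=bot.camera_info('top');tcp=o['eef_pos'];print(tcp,np.abs(o['joint_vel']).max())
yh=np.array([-np.sin(q[2]),np.cos(q[2]),0]);xh=np.array([np.cos(q[2]),np.sin(q[2]),0])
d=R.from_rotvec(np.radians(18)*yh).apply(xh);b=tcp-.065*d;e=tcp+.175*d
print(b,e,(proj(s,[b,e])-[160,80])*2,(proj(t,[b,e])-[160,120])*2+[400,0])
f=lambda z:(proj(t,R.from_euler('z',q[2]).apply([[-.31,-.1,.056],[-.31,.1,.056]])+[q[0],q[1],0])-[160,120])*2+[400,0]
print('tray corners if out',f(0))
E
```

```text
[ 0.42266473 -0.13230034  0.23552898] 0.002379055202818707
[ 0.40339613 -0.19103933  0.25561508] [0.47454172 0.02584311 0.18145101] [[165.56418147 303.430697  ]
 [188.39150642 223.61858355]] [[826.1320547  255.16397053]
 [651.08463834 215.65569005]]
tray corners if out [[738.30056116 186.04910582]
 [704.46254609 313.58484226]]
```

View pics/c5.png

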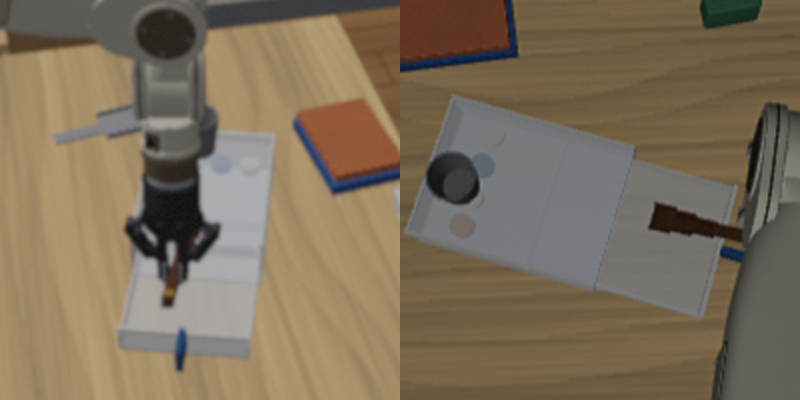

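The shoehorn is held clear in the air, with its blade end at crop (652,217) as predicted (z about 0.18). The tray is still out, with its front corners at (738,186) and (703,315), and the cup hasn't moved. I'll hand it in.

```bash
python3 -c "
from workcell import bot
print(bot.job_done())"
```

```text
the job is handed in; nothing more can be done
None
```

I handed the job in at about 11 s. The tray is out to its stop, and the shoehorn came out handle end first. It is held still in mid-air with both ends above about 0.18 m by my estimate, and nothing else looked disturbed. The hand-in gave no verdict.

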